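# Scrape out the carving board's juice groove and put the tool away

### The job

Take the blue-handled groove scraper out of the white-capped stand and run its tip along the bottom of the carving board's U-shaped juice groove in one pass, from the end by the red dot, round both corners, to the other end; go gently and slowly, below 10 cm a second whenever the tip is in the groove. Then lower the scraper all the way into its own stand, the one with the blue cap, before letting go.

Things in the scene. Friction and masses are not known exactly. Their poses are not given: they have to be found in the camera images.
- blue_tool: Groove scraper with blue handle, loose, about 90 g, 144 mm long; hangs upright by its collar in the white-capped stand. Origin at the tip, z up along the tool, x and y square to the handle's faces. Steel point 6 mm thick to z = 16 mm, shaft 9 mm to z = 60, black round collar 40 mm across z = 60 to 66, square handle 24 x 24 mm z = 66 to 141 (grip either pair of faces)
- blue_tool_tip (a point): The point of the blue scraper (the tool's lower end)
- blue_tool_collar (a point): On the blue scraper's axis at the underside of its collar, 60 mm above the tip
- blue_tool_grip (a point): On the blue scraper's axis at the height to grip the handle, 110 mm above the tip
- board: Carving board, pale top on a dark core, fixed, 170 x 220 x 30 mm (its x, y, z), turned up to 12 degrees. Origin: centre of its underside; x away from the robot, y left. U-shaped groove in its top, 16 mm wide, 8 mm deep, upright walls, dark floor at z = 22 mm: legs at y = +75 and -75 mm from x = -30 to +60 mm, joined along x = +60 mm (centre lines). Red dot, 16 mm, at x = -58, y = +75
- groove_start (a point): Centre of the groove's floor at the end by the red dot (board x -30, y +75 mm); the tip can go 5 mm further
- corner_left (a point): Centre of the groove's floor at the far left corner (board x +60, y +75 mm)
- corner_right (a point): Centre of the groove's floor at the far right corner (board x +60, y -75 mm)
- groove_end (a point): Centre of the groove's floor at the end without a dot (board x -30, y -75 mm); the tip can go 5 mm further
- blue_stand: Tool stand, fixed, blue cap 14 mm thick on a steel column, 56 mm square (foot 62 mm), 75 mm high, open square well 20 mm wide down its middle. Empty at the start: the blue scraper's own place. Origin: centre of its underside; z up; yaw 0
- blue_stand_seat (a point): Centre of the well's mouth in the blue cap, 75 mm above the worktop; a tool's collar rests here when it hangs in this stand
- white_stand: Tool stand, fixed, white cap 14 mm thick on a steel column, 56 mm square (foot 62 mm), 75 mm high, open square well 20 mm wide down its middle. Holds the blue scraper at the start (tip 15 mm above the worktop). Origin: centre of its underside; z up; yaw 0
- white_stand_seat (a point): Centre of the well's mouth in the white cap, 75 mm above the worktop; a tool's collar rests here when it hangs in this stand
- yellow_stand: Tool stand, fixed, yellow cap 14 mm thick on a steel column, 56 mm square (foot 62 mm), 75 mm high, open square well 20 mm wide down its middle. Empty, not to be used. Origin: centre of its underside; z up; yaw 0

How it is judged:
By the outcome, as a careful person would: the job done as asked, in the order asked, and still so for the second after the job is handed in, with the robot touching nothing.
It also fails if it takes over 70 s, if anything falls off the work surface, if the arm or the gripper's body presses on something with over 40 N, if the wrist force passes 120 N, or if a joint passes its speed limit or range.

### The arm

A 6-joint arm with a two-finger parallel gripper is mounted at the origin on a cart in front of the work surface, level with it; the furniture and walls round the work are solid. World frame = base frame: x ahead of the robot, y to its left, z up, the work surface at z = 0. Lengths are in m, angles in rad, forces in N, time in s.
With the tool pointing down it reaches from about 0.3 to 0.85 m from the base axis. Payload 5.4 kg.
Tool frame: the origin (TCP) lies between the finger pads, 19 mm behind the fingertips; this is the grasp point; z points along the fingers, y is the line along which they close (so a half turn about z gives the same grasp; the last joint's range is limited). The gripper opens to 85 mm and grips with 20 to 120 N. Pads are 22 mm wide; open, the fingers measure 114 mm over their backs; the gripper's body (76 mm by 85 mm) begins 54 mm behind the grasp point. The pads swing forward as they close: fully open they stand 13 mm farther back than shut.
Start: joints at [0.981, 0.158, 1.597, -0, 1.386, -0.21], TCP at [0.213, 0.534, 0.25] pointing down, gripper open.
Joint ranges: [-2.91, 2.91], [-0.94, 2.29], [0.18, 2.7], [-1.29, 4.43], [0.17, 2.64], [-3, 3]. Speed limits (rad/s): [2.57, 2.57, 3.14, 3.14, 3.14, 3.14].

### API

Orientations are given as [roll, pitch, yaw] about the fixed x, y, z axes, in that order (R = Rz(yaw) Ry(pitch) Rx(roll)).
In Python, from plant import arm, imaging gives the robot as it stands. The module is installed in compiled form; this text tells all that it offers.
- The arm moves only by the tool arm_command, never from a script. Its argument "deltas" is a list of rows, each an object with "xyz": the shift along the tool's x, y, z in units of 25 mm (1.0 is 25 mm), a list of three; "angular": the turn, a rotation vector about the tool's x, y, z in units of 5 degrees (1.0 is 5 degrees), a list of three. A call has 1 to 20 rows; each row shifts and turns the commanded pose from where the row before left it, along the tool's axes as they then stand; what a row does not reach is not made up. A row lasts 1/12 s, in which the tool goes at most 41.7 mm and 7.16 degrees, less where a joint would pass 70% of its speed; a pose out of reach is approached as far as the arm can. A call is refused whole if a number of a shift passes 1 or a number of a turn 1, either way. A call with a gripper value outside its range is refused whole. "fingers" is the finger opening in mm, from 0 to 85.4, set as the call begins (left out, the last holds). The fingers move at their own pace and stop on an object; "grip_force" is the grip in N (left out, the last holds). Time passes only in rows, so rows that do not move let the fingers close. It gives the time, the measured TCP pose, the force, the opening and the grip force at its end, in the units of the state.
- arm.sense(): the state, without advancing time (a new reading comes with each control period).
- imaging.grab_frame(name): name is "side" or "top" or "wrist"; returns (picture, depth): 384x512x3 uint8, red, green, blue; 384x512 float32, m along the optical axis (not along the pixel's ray), 0 where there is no reading.
- imaging.camera_params(name): a dict with "fx", "fy", "cx", "cy" (pixels), "distortion" ([k1, k2, p1, p2, k3] as OpenCV has them; the pictures are not rectified), "rvec" (rotation vector, rad) and "tvec" (3), from world to camera coordinates, as OpenCV has them. Camera axes: x right, y down, z forward; pixel columns grow to the right and rows downward; lengths in m; the calibration is good to about 2 mm. A picture is of the moment at which its call begins: read the wrist's pose just before it. camera_params takes no time and is no camera call; for the wrist camera it gives the pose at the moment of the call.
- arm.close_job(): hands the job in; it is judged then, once.
The state is a dict: "time": time; "joint_pos": joint angles; "dq": joint speeds; "effort": joint torques, N m; "eef_pos": TCP position; "tool_rot": TCP orientation; "contact_force": force on the tool from outside, world axes, zero at the start; "ft_torque": the same for the moment, N m; "finger_gap": opening from 0.0 (shut) to 1.0 (fully open); "finger_force": force on a finger pad.
Only numpy, scipy, OpenCV 4.12 (cv2) and the standard library are available. Lean on these libraries where they do the work, as an engineer would, in place of code of your own. Each camera call takes 0.05 s, during which the arm holds its last target. There are 200 camera calls.

## Working session

There is one attempt and no reset: what is moved stays moved. The work goes in short steps, Python scripts to look and compute and a tool call to move; the robot and the scene stay as the last step left them, time stands still between calls to the robot, and variables do not carry over. Pictures are saved under pics/ and viewed, at most 10 in all, crops included, and the job is handed in when it is done.

Besides the shell and the picture viewer there is one more tool, called after "Emit:" as a command line: name --argument value ..., lists and objects as JSON in quotes. arm_command: Moves the arm, as the interface text tells. Its arguments: {"type":"object","properties":{"deltas":{"type":"array"},"fingers":{"type":"number"},"grip_force":{"type":"number"}},"required":["deltas"]}

```bash
mkdir -p pics; cat > h.py <<'E'
import numpy as np, cv2
from plant import arm, imaging
def cam(n):
    p=imaging.camera_params(n); K=np.array([[p['fx'],0,p['cx']],[0,p['fy'],p['cy']],[0,0,1.]])
    return K,np.array(p['distortion'],float),cv2.Rodrigues(np.array(p['rvec'],float))[0],np.array(p['tvec'],float).ravel()
def grab(n):
    c=cam(n); im,d=imaging.grab_frame(n); return im,d,c
def cloud(d,c):
    K,D,R,t=c; h,w=d.shape
    u,v=np.meshgrid(np.arange(w),np.arange(h))
    q=cv2.undistortPoints(np.stack([u,v],-1).reshape(-1,1,2).astype(float),K,D).reshape(h,w,2)
    P=np.dstack([q*d[...,None],d]); return (P-t)@R
def ray(c,uv,z):
    "pixels -> world points on plane z"
    K,D,R,t=c; q=cv2.undistortPoints(np.array(uv,float).reshape(-1,1,2),K,D).reshape(-1,2)
    o=-R.T@t; r=np.c_[q,np.ones(len(q))]@R
    return o+r*((z-o[2])/r[:,2])[:,None]
def save(im,f): cv2.imwrite('pics/'+f,im[...,::-1])
E
python3 - <<'E'
from h import *
print(arm.sense())
a=[]
for n in('top','side'):
    im,d,c=grab(n); np.savez(n,im=im,d=d); a.append(im); print(n,-c[2].T@c[3],c[0][0,0])
    save(im,n+'.png')
E
```

```text
{'time': 0.0, 'joint_pos': array([ 9.80906389e-01,  1.59046560e-01,  1.59825838e+00,  3.60745564e-05,
        1.38617203e+00, -2.10083975e-01]), 'dq': array([-1.11170256e-04, -9.44835344e-04,  2.68795716e-05,  2.14907401e-06,
        3.42468500e-04,  1.42527838e-04]), 'effort': array([ 1.44368692e-04, -3.95994365e+01, -3.31433201e+01, -2.66728830e-04,
        8.46507697e-03, -8.10669633e-06]), 'eef_pos': array([0.21285542, 0.53354245, 0.24900516]), 'tool_rot': array([-3.13975715e+00, -4.27630149e-04,  2.76177964e+00]), 'contact_force': array([-0.06581257, -0.25349094,  0.1108717 ]), 'ft_torque': array([0.01078545, 0.01371266, 0.02337027]), 'finger_force': 0.0, 'finger_gap': 1.0016388991548215}
top [0.35996942 0.10211453 1.13868356] 428.40946784218255
side [ 0.04891597 -0.6102484   0.74836947] 369.36100846530485
```

View pics/top.png

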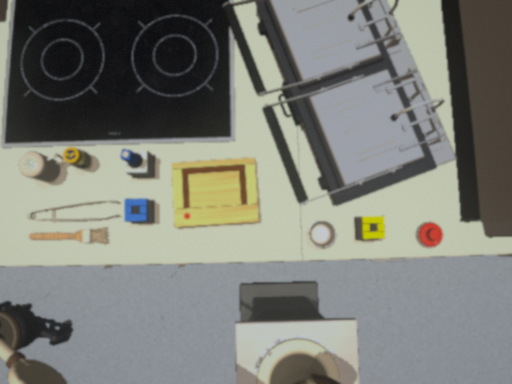

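View pics/side.png

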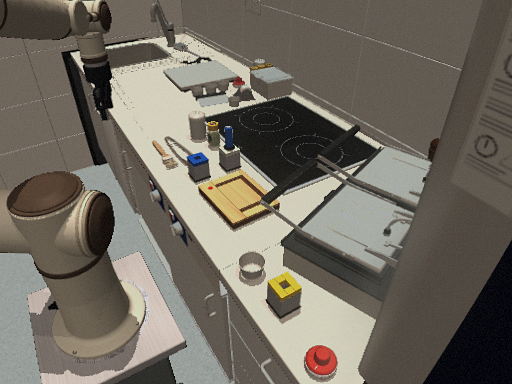

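The top view shows the board at about (215,193) with its red dot at (186,215). The blue stand is at (138,210) and the white stand at (146,163), with the tool's handle top at (131,157). Next I'll measure them.

```bash
cat > m.py <<'E'
from h import *
z=np.load('top.npz'); im,d=z['im'],z['d']; c=cam('top'); P=cloud(d,c)
hsv=cv2.cvtColor(im,cv2.COLOR_RGB2HSV).astype(int); H,S,V=hsv[...,0],hsv[...,1],hsv[...,2]
def st(name,m):
    q=P[m]; print(name,m.sum(),'med',np.median(q,0).round(4),'lo',np.percentile(q,3,axis=0).round(4),'hi',np.percentile(q,97,axis=0).round(4))
Z=P[...,2]; u,v=np.meshgrid(np.arange(512),np.arange(384))
blue=(H>100)&(H<125)&(S>120)
st('bluecap',blue&(abs(Z-.075)<.01)&(v>185)&(u<170))
st('handle top',blue&(Z>.14)&(v<185)&(u<170))
st('whitecap',(abs(Z-.075)<.008)&(u>115)&(u<165)&(v>140)&(v<185))
red=((H<6)|(H>174))&(S>150)&(u>170)&(u<200)&(v>200)&(v<230); st('dot',red)
uv=np.c_[u[red],v[red]].mean(0); print('dot ray',ray(c,[uv],.03))
bt=(abs(Z-.03)<.006)&(u>160)&(u<270)&(v>145)&(v<240)
st('board',bt)
m=cv2.morphologyEx(bt.astype(np.uint8),cv2.MORPH_CLOSE,np.ones((9,9)))
k,_=max(((x,cv2.contourArea(x)) for x in cv2.findContours(m,0,2)[0]),key=lambda x:x[1])
w=ray(c,k.reshape(-1,2),.03)[:,:2]; print('rect',cv2.minAreaRect((w*1000).astype(np.float32)))
dark=(V<110)&(u>175)&(u<255)&(v>160)&(v<212); w=ray(c,np.c_[u[dark],v[dark]],.022)[:,:2]
print('groove rect',cv2.minAreaRect((w*1000).astype(np.float32)),dark.sum())
save(cv2.resize(im[140:240,110:270],(800,500),interpolation=cv2.INTER_CUBIC),'crop.png')
E
python3 m.py
```

```text
bluecap 393 med [0.4419 0.3984 0.0753] lo [0.4166 0.3736 0.0712] hi [0.4668 0.4245 0.0794]
handle top 27 med [0.5603 0.3932 0.155 ] lo [0.5106 0.3265 0.1491] hi [0.5729 0.3995 0.3748]
whitecap 325 med [0.555  0.3896 0.0754] lo [0.5388 0.3723 0.0699] hi [0.5912 0.4265 0.0819]
dot 5 med [0.4265 0.2779 0.0305] lo [0.4242 0.2773 0.0297] hi [0.4291 0.2803 0.0328]
dot ray [[0.42705616 0.2788195  0.03      ]]
board 4746 med [0.4819 0.2062 0.03  ] lo [0.4088 0.103  0.0252] hi [0.5699 0.3089 0.034 ]
rect ((489.4175720214844, 206.0684051513672), (170.33262634277344, 217.77627563476562), 2.478430986404419)
groove rect ((520.534912109375, 208.6473388671875), (69.57394409179688, 156.69590759277344), 0.7269169092178345) 175
```

View pics/crop.png

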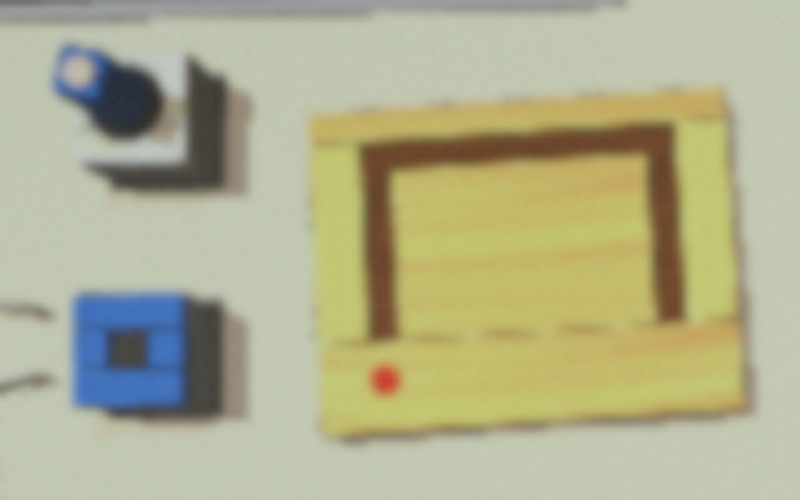

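```bash
python3 - <<'E'
from h import *
from scipy.spatial.transform import Rotation as Ro
s=arm.sense(); c=cam('wrist'); R=Ro.from_euler('xyz',s['tool_rot']).as_matrix()
print('cam in tool',R.T@(-c[2].T@c[3]-s['eef_pos']),'axes\n',(R.T@c[2].T).round(3),c[0])
z=np.load('top.npz');P=cloud(z['d'],cam('top')).reshape(-1,3)
for y in np.arange(-.04,.14,.02):
    m=(abs(P[:,1]-y)<.01)&(P[:,0]>.35)&(P[:,0]<.65); print(y.round(2),np.percentile(P[m,2],[50,95,99.5]).round(3))
for x in np.arange(.54,.72,.02):
    m=(abs(P[:,0]-x)<.01)&(P[:,1]>.08)&(P[:,1]<.5); print(x.round(2),np.percentile(P[m,2],[50,95,99.5]).round(3))
t=np.array([.5,.33,.33]); print('delta tool',R.T@(t-s['eef_pos'])/.025)
E
```

```text
cam in tool [ 0.08083725  0.00028438 -0.12473084] axes
 [[ 0.001 -0.949 -0.316]
 [ 1.     0.001 -0.   ]
 [ 0.001 -0.316  0.949]] [[296.84634107   0.         253.17415456]
 [  0.         296.84634107 192.29394228]
 [  0.           0.           1.        ]]
-0.04 [0.001 0.105 0.162]
-0.02 [0.    0.166 0.174]
0.0 [0.001 0.175 0.178]
0.02 [0.001 0.176 0.178]
0.04 [0.001 0.175 0.178]
0.06 [0.001 0.174 0.177]
0.08 [0.    0.004 0.167]
0.1 [1.139 1.139 1.139]
0.12 [0.024 0.033 0.035]
0.54 [0.024 0.075 0.079]
0.56 [0.029 0.154 0.161]
0.58 [0.002 0.092 0.159]
0.6 [0.    0.004 0.076]
0.62 [0.    0.007 0.011]
0.64 [0.007 0.011 0.014]
0.66 [0.008 0.012 0.014]
0.68 [0.008 0.011 0.014]
0.7 [0.008 0.013 0.173]
delta tool [-13.68361188  -3.31101783  -3.23423969]
```

Emit:
arm_command --deltas '[{"xyz":[-0.91,-0.22,-0.215],"angular":[0,0,0]},{"xyz":[-0.91,-0.22,-0.215],"angular":[0,0,0]},{"xyz":[-0.91,-0.22,-0.215],"angular":[0,0,0]},{"xyz":[-0.91,-0.22,-0.215],"angular":[0,0,0]},{"xyz":[-0.91,-0.22,-0.215],"angular":[0,0,0]},{"xyz":[-0.91,-0.22,-0.215],"angular":[0,0,0]},{"xyz":[-0.91,-0.22,-0.215],"angular":[0,0,0]},{"xyz":[-0.91,-0.22,-0.215],"angular":[0,0,0]},{"xyz":[-0.91,-0.22,-0.215],"angular":[0,0,0]},{"xyz":[-0.91,-0.22,-0.215],"angular":[0,0,0]},{"xyz":[-0.91,-0.22,-0.215],"angular":[0,0,0]},{"xyz":[-0.91,-0.22,-0.215],"angular":[0,0,0]},{"xyz":[-0.91,-0.22,-0.215],"angular":[0,0,0]},{"xyz":[-0.91,-0.22,-0.215],"angular":[0,0,0]},{"xyz":[-0.91,-0.22,-0.215],"angular":[0,0,0]},{"xyz":[0,0,0],"angular":[0,0,-0.87]},{"xyz":[0,0,0],"angular":[0,0,-0.87]},{"xyz":[0,0,0],"angular":[0,0,-0.87]},{"xyz":[0,0,0],"angular":[0,0,-0.87]},{"xyz":[0,0,0],"angular":[0,0,-0.87]}]'

```text
time: 1.77
eef_pos: [0.4994, 0.3307, 0.3299]
tool_rot: [-3.141, -0.001, -3.138]
contact_force: [-0.2, 0.1, -0.0]
finger_gap: 1.001
finger_force: 0.0
```

```bash
python3 - <<'E'
from h import *
s=arm.sense(); print(s['time'],s['eef_pos'],s['tool_rot'])
im,d,c=grab('wrist'); np.savez('w1',im=im,d=d,K=c[0],D=c[1],R=c[2],t=c[3]); save(im,'w1.png')
E
```

```text
1.7667 [0.49936499 0.33067886 0.3299224 ] [-3.14113084e+00 -1.22407523e-03 -3.13821768e+00]
```

View pics/w1.png

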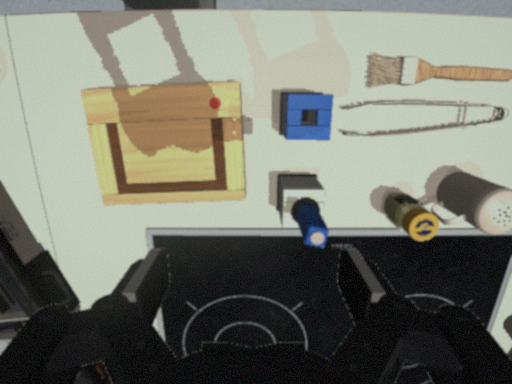

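The wrist view shows the board at (165,145) with the dot at (215,103). The blue cap is at (309,116), the white cap at (305,200) and the handle top at (316,238).

```bash
cat > m2.py <<'E'
from h import *
z=np.load('w1.npz'); im,d=z['im'],z['d']; c=(z['K'],z['D'],z['R'],z['t']); P=cloud(d,c); Z=P[...,2]
hsv=cv2.cvtColor(im,cv2.COLOR_RGB2HSV).astype(int); H,S,V=[hsv[...,i] for i in range(3)]
u,v=np.meshgrid(np.arange(512),np.arange(384))
def rect(n,m,zz):
    m=cv2.morphologyEx(m.astype(np.uint8),cv2.MORPH_OPEN,np.ones((3,3)))
    w=ray(c,np.c_[u[m>0],v[m>0]],zz)[:,:2]*1000
    print(n,m.sum(),'rect',[np.round(x,1) for x in cv2.minAreaRect(w.astype(np.float32))],'zmed',np.median(Z[m>0]).round(4))
blue=(H>100)&(H<125)&(S>120)
rect('bluecap',blue&(abs(Z-.075)<.006)&(v<160)&(u>270)&(u<340),.075)
rect('bluewell',(abs(Z-.075)>.008)&(abs(u-310)<12)&(abs(v-116)<12),.075)
rect('whitecap',(S<40)&(V>150)&(abs(Z-.075)<.006)&(u>270)&(u<330)&(v>170)&(v<230),.075)
q=(Z>.145)&(Z<.165)&(u>290)&(u<335)&(v>215)&(v<255); rect('handle top',q,.156)
hb=(Z>.082)&(Z<.15)&(u>285)&(u<335)&(v>190)&(v<255)&blue
for a,b in((.09,.105),(.105,.12),(.12,.135),(.135,.15)):
    Q=P[hb&(Z>a)&(Z<b)]; print(a,len(Q),Q.mean(0).round(4),np.percentile(Q[:,0],[2,98]).round(4),np.percentile(Q[:,1],[2,98]).round(4))
B=(u>75)&(u<250)&(v>72)&(v<212)
rect('board',B&(abs(Z-.03)<.005),.03)
rd=B&((H<6)|(H>174))&(S>140)&(abs(u-215)<12)&(abs(v-103)<12); print('dot',ray(c,[np.c_[u[rd],v[rd]].mean(0)],.03))
g=B&(Z>.015)&(Z<.0265)&(u>100)&(u<232)&(v>112)&(v<195); rect('groove depth',g,.022)
save(cv2.resize(im[60:260,75:345],(800,592),interpolation=cv2.INTER_CUBIC),'w1c.png')
print('V groove',V[150,105:130],V[187,130:140])
E
python3 m2.py
```

```text
bluecap 1688 rect [array([444.5, 399.1]), array([53.7, 54.8]), np.float64(0.4)] zmed 0.0757
bluewell 235 rect [array([444.7, 398.6]), array([18.3, 18.1]), np.float64(0.5)] zmed 0.0279
whitecap 612 rect [array([568.2, 398.7]), array([54.6, 55.4]), np.float64(0.2)] zmed 0.076
handle top 476 rect [array([567.2, 400.1]), array([25.4, 27.4]), np.float64(77.8)] zmed 0.1567
0.09 97 [0.5607 0.3989 0.0977] [0.5563 0.5734] [0.3891 0.4133]
0.105 92 [0.5604 0.3979 0.1124] [0.5563 0.5721] [0.3894 0.4109]
0.12 108 [0.5606 0.3979 0.1275] [0.5562 0.5724] [0.3893 0.4105]
0.135 135 [0.5612 0.3975 0.1423] [0.5563 0.5736] [0.3891 0.4107]
board 15482 rect [array([491. , 204.9]), array([170.8, 221.3]), np.float64(2.6)] zmed 0.031
dot [[0.42978992 0.27688871 0.03      ]]
groove depth 2252 rect [array([507.4, 204.1]), array([106.9, 168.1]), np.float64(2.6)] zmed 0.0231
V groove [200 198 197 198 183 149 118  99 102 104 103 104 101 106 100 115 151 183
 195 191 192 191 192 192 190] [102 103  98  99 105 101 102  99 100  94]
```

View pics/w1c.png

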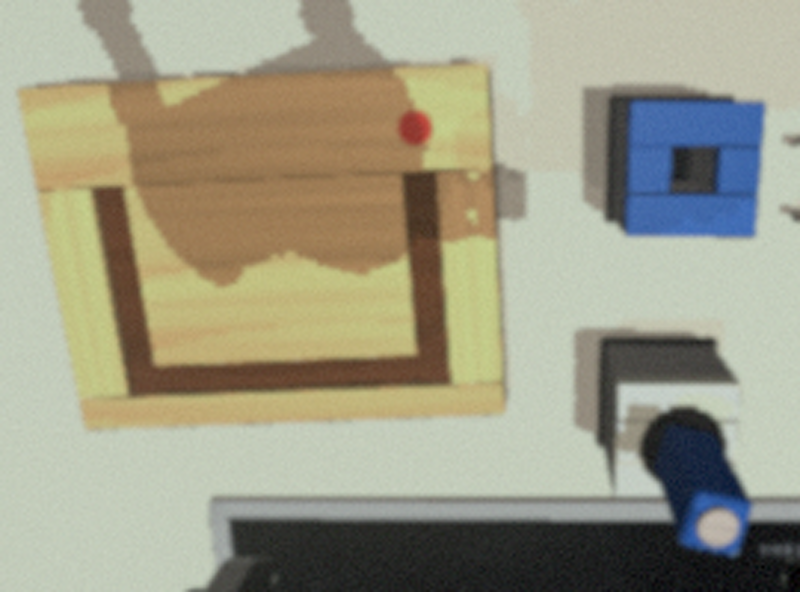

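Emit:
arm_command --deltas '[{"xyz":[0,0,0],"angular":[0,0,0.823]},{"xyz":[0,0,0],"angular":[0,0,0.823]},{"xyz":[0,0,0],"angular":[0,0,0.823]},{"xyz":[-0.525,0.82,0],"angular":[0,0,0]},{"xyz":[-0.525,0.82,0],"angular":[0,0,0]},{"xyz":[-0.525,0.82,0],"angular":[0,0,0]},{"xyz":[-0.525,0.82,0],"angular":[0,0,0]},{"xyz":[0,0,0.7],"angular":[0,0,0]},{"xyz":[0,0,0.7],"angular":[0,0,0]},{"xyz":[0,0,0.7],"angular":[0,0,0]},{"xyz":[0,0,0.7],"angular":[0,0,0]},{"xyz":[0,0,0.7],"angular":[0,0,0]},{"xyz":[0,0,0.5],"angular":[0,0,0]},{"xyz":[0,0,0.3],"angular":[0,0,0]},{"xyz":[0,0,0],"angular":[0,0,0]},{"xyz":[0,0,0],"angular":[0,0,0]}]' --fingers 70

```text
time: 3.15
eef_pos: [0.5684, 0.3998, 0.2233]
tool_rot: [-3.142, -0.0, 2.926]
contact_force: [-0.1, -0.6, 1.1]
finger_gap: 0.816
finger_force: 0.0
```

```bash
python3 - <<'E'
from h import *
s=arm.sense(); print(s['time'],s['eef_pos'],s['tool_rot'])
im,d,c=grab('wrist'); np.savez('w2',im=im,d=d,K=c[0],D=c[1],R=c[2],t=c[3]); save(im,'w2.png')
E
```

```text
3.15 [0.56839361 0.39976042 0.22328553] [-3.14154364e+00 -6.50883198e-05  2.92552909e+00]
```

View pics/w2.png

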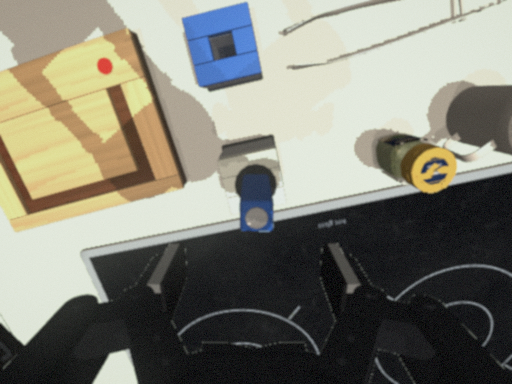

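The handle at (257,207) is square to the fingers and centred, so I'll descend and grip.

Emit:
arm_command --deltas '[{"xyz":[0,0,0.7],"angular":[0,0,0]},{"xyz":[0,0,0.7],"angular":[0,0,0]},{"xyz":[0,0,0.7],"angular":[0,0,0]},{"xyz":[0,0,0.7],"angular":[0,0,0]},{"xyz":[0,0,0.7],"angular":[0,0,0]},{"xyz":[0,0,0.43],"angular":[0,0,0]},{"xyz":[0,0,0],"angular":[0,0,0]},{"xyz":[0,0,0],"angular":[0,0,0]}]'

```text
time: 3.87
eef_pos: [0.5687, 0.3999, 0.1255]
tool_rot: [3.141, 0.0, 2.926]
contact_force: [0.3, -0.0, -0.0]
finger_gap: 0.824
finger_force: 0.0
```

Emit:
arm_command --deltas '[{"xyz":[0,0,0],"angular":[0,0,0]},{"xyz":[0,0,0],"angular":[0,0,0]},{"xyz":[0,0,0],"angular":[0,0,0]},{"xyz":[0,0,0],"angular":[0,0,0]},{"xyz":[0,0,0],"angular":[0,0,0]},{"xyz":[0,0,0],"angular":[0,0,0]},{"xyz":[0,0,0],"angular":[0,0,0]},{"xyz":[0,0,0],"angular":[0,0,0]},{"xyz":[0,0,0],"angular":[0,0,0]},{"xyz":[0,0,0],"angular":[0,0,0]}]' --fingers 0 --grip_force 60

```text
time: 4.7
eef_pos: [0.5689, 0.4001, 0.1261]
tool_rot: [3.14, 0.001, 2.926]
contact_force: [-0.2, -0.6, 5.8]
finger_gap: 0.27
finger_force: 58.9
```

Emit:
arm_command --deltas '[{"xyz":[0,0,-0.3],"angular":[0,0,0]},{"xyz":[0,0,-0.5],"angular":[0,0,0]},{"xyz":[0,0,-0.5],"angular":[0,0,0]},{"xyz":[0,0,-0.6],"angular":[0,0,0]},{"xyz":[0,0,-0.6],"angular":[0,0,0]},{"xyz":[0,0,-0.6],"angular":[0,0,0]},{"xyz":[0,0,-0.6],"angular":[0,0,0]},{"xyz":[0,0,-0.4],"angular":[0,0,0]},{"xyz":[0,0,0],"angular":[0,0,0]},{"xyz":[0,0,0],"angular":[0,0,0]}]'

```text
time: 5.53
eef_pos: [0.5687, 0.3999, 0.2283]
tool_rot: [3.141, 0.001, 2.926]
contact_force: [-0.4, -0.4, -0.7]
finger_gap: 0.271
finger_force: 58.7
```

```bash
cat > m3.py <<'E'
from h import *
from scipy.spatial.transform import Rotation as Ro
s=arm.sense(); print(s['time'],s['eef_pos'],s['tool_rot'])
im,d,c=grab('wrist'); save(im,'w3.png'); np.savez('w3',im=im,d=d)
R=Ro.from_euler('xyz',s['tool_rot']).as_matrix()
T=(cloud(d,c)-s['eef_pos'])@R*1000
m=(abs(T[...,0])<30)&(abs(T[...,1])<30)&(T[...,2]>20)&(T[...,2]<125)&(d>.05)
for a in range(20,125,6):
    q=T[m&(T[...,2]>=a)&(T[...,2]<a+6)]
    if len(q)>4: print(a,len(q),np.median(q,0).round(1),'x',np.percentile(q[:,0],[5,95]).round(1),'y',np.percentile(q[:,1],[3,97]).round(1))
E
python3 m3.py
```

```text
5.5333 [0.56866849 0.39988617 0.22829407] [3.14062253e+00 1.24139655e-03 2.92590614e+00]
20 199 [11.5  0.6 23. ] x [10.6 11.9] y [-10.3  11.2]
26 176 [11.5  0.4 28.8] x [10.3 12. ] y [-10.6  11.5]
32 164 [11.5  0.7 34.8] x [10.5 12.1] y [-10.1  11.3]
38 489 [11.4  0.7 43.6] x [-2.3 17.2] y [-16.7  18.3]
44 673 [11.8  0.7 44.6] x [-2.1 18.8] y [-17.7  18.8]
92 5 [ 3.2  0.  94.3] x [2.8 3.9] y [-1.5  3. ]
98 13 [  2.4   0.8 100.9] x [1.5 2.8] y [-1.3  3. ]
104 15 [  2.2   0.8 106.2] x [1.3 2.9] y [-1.6  3.3]
```

View pics/w3.png

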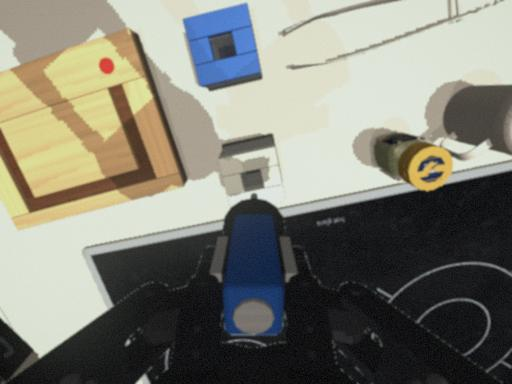

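Emit:
arm_command --deltas '[{"xyz":[0,0,0],"angular":[0,0,-1]},{"xyz":[0,0,0],"angular":[0,0,-1]},{"xyz":[0,0,0],"angular":[0,0,-1]},{"xyz":[0.594,-0.585,0],"angular":[0,0,0]},{"xyz":[0.594,-0.585,0],"angular":[0,0,0]},{"xyz":[0.594,-0.585,0],"angular":[0,0,0]},{"xyz":[0.594,-0.585,0],"angular":[0,0,0]},{"xyz":[0.594,-0.585,0],"angular":[0,0,0]},{"xyz":[0.594,-0.585,0],"angular":[0,0,0]},{"xyz":[0.594,-0.585,0],"angular":[0,0,0]},{"xyz":[0.594,-0.585,0],"angular":[0,0,0]},{"xyz":[0,0,0.5],"angular":[0,0,0]},{"xyz":[0,0,0.5],"angular":[0,0,0]},{"xyz":[0,0,0.5],"angular":[0,0,0]},{"xyz":[0,0,0.5],"angular":[0,0,0]},{"xyz":[0,0,0.5],"angular":[0,0,0]},{"xyz":[0,0,0.4],"angular":[0,0,0]},{"xyz":[0,0,0.2],"angular":[0,0,0]},{"xyz":[0,0,0],"angular":[0,0,0]}]'

```text
time: 7.17
eef_pos: [0.4541, 0.2772, 0.1477]
tool_rot: [-3.141, -0.004, -3.095]
contact_force: [0.9, -0.5, -1.4]
finger_gap: 0.275
finger_force: 59.2
```

```bash
python3 - <<'E'
from h import *
from scipy.spatial.transform import Rotation as Ro
s=arm.sense(); print(s['time'],s['eef_pos'],s['tool_rot'],s['contact_force'])
R=Ro.from_euler('xyz',s['tool_rot']).as_matrix(); print((R.T@(np.array([.4555,.2777,.1325])-s['eef_pos'])/.025).round(2))
z=np.load('top.npz');P=cloud(z['d'],cam('top')).reshape(-1,3)
m=(P[:,2]>.05)&(P[:,2]<.4)&(P[:,0]>.42)&(P[:,0]<.75)&(P[:,1]<.12)&(P[:,1]>0)
Q=P[m]
for x in np.arange(.42,.75,.03):
    q=Q[abs(Q[:,0]-x)<.015]
    if len(q): print(x.round(2),'ymax',np.percentile(q[:,1],98).round(3),'z',q[:,2].max().round(3))
im,d,c=grab('wrist'); np.savez('w4',im=im,d=d); save(im,'w4.png')
E
```

```text
7.1667 [0.4540914  0.2772145  0.14768141] [-3.14062409 -0.00358715 -3.09521958] [ 0.89424235 -0.46302945 -1.38053693]
[-0.06  0.02  0.61]
0.45 ymax 0.009 z 0.179
0.48 ymax 0.019 z 0.179
0.51 ymax 0.029 z 0.18
0.54 ymax 0.039 z 0.179
0.57 ymax 0.049 z 0.18
0.6 ymax 0.06 z 0.179
0.63 ymax 0.071 z 0.18
0.66 ymax 0.08 z 0.179
0.69 ymax 0.09 z 0.172
0.72 ymax 0.102 z 0.178
0.75 ymax 0.108 z 0.178
```

View pics/w4.png

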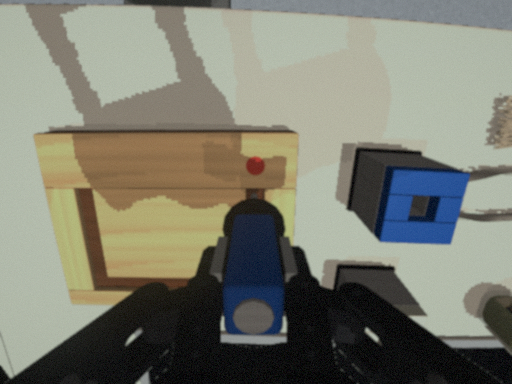

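The view shows the groove's start at column 257, under the dot at (256,166) and in line with the tool. The rack is well clear.

Emit:
arm_command --deltas '[{"xyz":[-0.06,0.02,0.1],"angular":[0,0,0]},{"xyz":[0,0,0.1],"angular":[0,0,0]},{"xyz":[0,0,0.1],"angular":[0,0,0]},{"xyz":[0,0,0.1],"angular":[0,0,0]},{"xyz":[0,0,0.08],"angular":[0,0,0]},{"xyz":[0,0,0.04],"angular":[0,0,0]},{"xyz":[0,0,0],"angular":[0,0,0]},{"xyz":[0,0,0],"angular":[0,0,0]}]'

```text
time: 7.88
eef_pos: [0.4566, 0.2779, 0.1369]
tool_rot: [-3.142, 0.0, -3.095]
contact_force: [-0.3, 0.2, -1.0]
finger_gap: 0.272
finger_force: 59.2
```

Emit:
arm_command --deltas '[{"xyz":[0,0,0.03],"angular":[0,0,0]},{"xyz":[0,0,0],"angular":[0,0,0]},{"xyz":[0,0,0],"angular":[0,0,0]}]'

```text
time: 8.13
eef_pos: [0.4566, 0.2779, 0.1362]
tool_rot: [3.142, 0.0, -3.095]
contact_force: [0.5, 0.2, -0.6]
finger_gap: 0.273
finger_force: 59.2
```

Emit:
arm_command --deltas '[{"xyz":[0,0,0.03],"angular":[0,0,0]},{"xyz":[0,0,0],"angular":[0,0,0]},{"xyz":[0,0,0],"angular":[0,0,0]}]'

```text
time: 8.38
eef_pos: [0.4565, 0.2779, 0.1353]
tool_rot: [-3.142, -0.0, -3.095]
contact_force: [0.1, 0.1, -0.5]
finger_gap: 0.273
finger_force: 59.2
```

Emit:
arm_command --deltas '[{"xyz":[0.05,0,0.06],"angular":[0,0,0]},{"xyz":[0,0,0],"angular":[0,0,0]},{"xyz":[0,0,0],"angular":[0,0,0]}]'

```text
time: 8.63
eef_pos: [0.4551, 0.2779, 0.1337]
tool_rot: [-3.141, -0.0, -3.095]
contact_force: [-0.1, -0.4, -1.9]
finger_gap: 0.276
finger_force: 59.2
```

Emit:
arm_command --deltas '[{"xyz":[0,0,0.04],"angular":[0,0,0]},{"xyz":[0,0,0],"angular":[0,0,0]},{"xyz":[0,0,0],"angular":[0,0,0]}]'

```text
time: 8.88
eef_pos: [0.4554, 0.2779, 0.133]
tool_rot: [3.141, 0.0, -3.095]
contact_force: [0.2, 0.7, -0.3]
finger_gap: 0.274
finger_force: 59.3
```

Emit:
arm_command --deltas '[{"xyz":[0,0,0.03],"angular":[0,0,0]},{"xyz":[0,0,0],"angular":[0,0,0]},{"xyz":[0,0,0],"angular":[0,0,0]}]'

```text
time: 9.13
eef_pos: [0.4556, 0.278, 0.1328]
tool_rot: [3.141, 0.001, -3.095]
contact_force: [-2.2, -0.7, 4.8]
finger_gap: 0.279
finger_force: 60.0
```

Emit:
arm_command --deltas '[{"xyz":[-0.1,0,0],"angular":[0,0,0]},{"xyz":[-0.17,0,0],"angular":[0,0,0]},{"xyz":[-0.17,0,0],"angular":[0,0,0]},{"xyz":[-0.17,0,0],"angular":[0,0,0]},{"xyz":[-0.17,0,0],"angular":[0,0,0]},{"xyz":[-0.17,0,0],"angular":[0,0,0]},{"xyz":[-0.17,0,0],"angular":[0,0,0]},{"xyz":[-0.17,0,0],"angular":[0,0,0]},{"xyz":[-0.17,0,0],"angular":[0,0,0]},{"xyz":[-0.17,0,0],"angular":[0,0,0]}]'

```text
time: 9.97
eef_pos: [0.4948, 0.28, 0.1325]
tool_rot: [3.141, -0.004, -3.095]
contact_force: [-5.9, 0.1, 9.2]
finger_gap: 0.274
finger_force: 60.3
```

Emit:
arm_command --deltas '[{"xyz":[-0.17,0,-0.01],"angular":[0,0,0]},{"xyz":[-0.17,0,0],"angular":[0,0,0]},{"xyz":[-0.17,0,0],"angular":[0,0,0]},{"xyz":[-0.17,0,0],"angular":[0,0,0]},{"xyz":[-0.17,0,0],"angular":[0,0,0]},{"xyz":[-0.17,0,0],"angular":[0,0,0]},{"xyz":[-0.17,0,0],"angular":[0,0,0]},{"xyz":[-0.17,0,0],"angular":[0,0,0]},{"xyz":[-0.17,0,0],"angular":[0,0,0]},{"xyz":[-0.17,0,0],"angular":[0,0,0]},{"xyz":[-0.17,0,0],"angular":[0,0,0]},{"xyz":[-0.17,0,0],"angular":[0,0,0]},{"xyz":[-0.04,0,0],"angular":[0,0,0]},{"xyz":[0,0,0],"angular":[0,0,0]}]'

```text
time: 11.13
eef_pos: [0.5475, 0.2824, 0.1327]
tool_rot: [3.141, -0.002, -3.095]
contact_force: [-3.0, 0.0, 4.9]
finger_gap: 0.274
finger_force: 60.0
```

Emit:
arm_command --deltas '[{"xyz":[0,-0.1,0],"angular":[0,0,0]},{"xyz":[0,-0.18,0],"angular":[0,0,0]},{"xyz":[0,-0.18,0],"angular":[0,0,0]},{"xyz":[0,-0.18,0],"angular":[0,0,0]},{"xyz":[0,-0.18,0],"angular":[0,0,0]},{"xyz":[0,-0.18,0],"angular":[0,0,0]},{"xyz":[0,-0.18,0],"angular":[0,0,0]},{"xyz":[0,-0.18,0],"angular":[0,0,0]},{"xyz":[0,-0.18,0],"angular":[0,0,0]},{"xyz":[0,-0.18,0],"angular":[0,0,0]},{"xyz":[0,-0.18,0],"angular":[0,0,0]},{"xyz":[0,-0.18,0],"angular":[0,0,0]},{"xyz":[0,-0.18,0],"angular":[0,0,0]},{"xyz":[0,-0.18,0],"angular":[0,0,0]},{"xyz":[0,-0.18,0],"angular":[0,0,0]},{"xyz":[0,-0.18,0],"angular":[0,0,0]},{"xyz":[0,-0.1,0],"angular":[0,0,0]}]'

```text
time: 12.55
eef_pos: [0.5515, 0.2094, 0.1327]
tool_rot: [3.141, 0.0, -3.096]
contact_force: [-0.1, 3.9, 5.8]
finger_gap: 0.273
finger_force: 59.9
```

Emit:
arm_command --deltas '[{"xyz":[0,-0.12,0],"angular":[0,0,0]},{"xyz":[0,-0.18,0],"angular":[0,0,0]},{"xyz":[0,-0.18,0],"angular":[0,0,0]},{"xyz":[0,-0.18,0],"angular":[0,0,0]},{"xyz":[0,-0.18,0],"angular":[0,0,0]},{"xyz":[0,-0.18,0],"angular":[0,0,0]},{"xyz":[0,-0.18,0],"angular":[0,0,0]},{"xyz":[0,-0.18,0],"angular":[0,0,0]},{"xyz":[0,-0.18,0],"angular":[0,0,0]},{"xyz":[0,-0.18,0],"angular":[0,0,0]},{"xyz":[0,-0.18,0],"angular":[0,0,0]},{"xyz":[0,-0.18,0],"angular":[0,0,0]},{"xyz":[0,-0.18,0],"angular":[0,0,0]},{"xyz":[0,-0.18,0],"angular":[0,0,0]},{"xyz":[0,-0.18,0],"angular":[0,0,0]},{"xyz":[0,-0.18,0],"angular":[0,0,0]},{"xyz":[0,-0.18,0],"angular":[0,0,0]},{"xyz":[0,-0.1,0],"angular":[0,0,0]},{"xyz":[0,0,0],"angular":[0,0,0]}]'

```text
time: 14.13
eef_pos: [0.5549, 0.1316, 0.1326]
tool_rot: [-3.141, -0.0, -3.096]
contact_force: [-0.5, 2.7, 6.2]
finger_gap: 0.274
finger_force: 60.1
```

Emit:
arm_command --deltas '[{"xyz":[0.1,0.02,0],"angular":[0,0,0]},{"xyz":[0.18,0,0],"angular":[0,0,0]},{"xyz":[0.18,0,0],"angular":[0,0,0]},{"xyz":[0.18,0,0],"angular":[0,0,0]},{"xyz":[0.18,0,0],"angular":[0,0,0]},{"xyz":[0.18,0,0],"angular":[0,0,0]},{"xyz":[0.18,0,0],"angular":[0,0,0]},{"xyz":[0.18,0,0],"angular":[0,0,0]},{"xyz":[0.18,0,0],"angular":[0,0,0]},{"xyz":[0.18,0,0],"angular":[0,0,0]},{"xyz":[0.18,0,0],"angular":[0,0,0]}]'

```text
time: 15.05
eef_pos: [0.5073, 0.1306, 0.1327]
tool_rot: [-3.142, 0.001, -3.095]
contact_force: [3.8, 0.2, 5.4]
finger_gap: 0.274
finger_force: 59.8
```

Emit:
arm_command --deltas '[{"xyz":[0.18,0,0],"angular":[0,0,0]},{"xyz":[0.18,0,0],"angular":[0,0,0]},{"xyz":[0.18,0,0],"angular":[0,0,0]},{"xyz":[0.18,0,0],"angular":[0,0,0]},{"xyz":[0.18,0,0],"angular":[0,0,0]},{"xyz":[0.18,0,0],"angular":[0,0,0]},{"xyz":[0.18,0,0],"angular":[0,0,0]},{"xyz":[0.18,0,0],"angular":[0,0,0]},{"xyz":[0.18,0,0],"angular":[0,0,0]},{"xyz":[0.1,0,0],"angular":[0,0,0]},{"xyz":[0.07,0,0],"angular":[0,0,0]},{"xyz":[0,0,0],"angular":[0,0,0]},{"xyz":[0,0,0],"angular":[0,0,0]}]'

```text
time: 16.13
eef_pos: [0.4624, 0.1286, 0.1327]
tool_rot: [-3.142, 0.0, -3.095]
contact_force: [2.4, 0.1, 5.6]
finger_gap: 0.268
finger_force: 60.2
```

Emit:
arm_command --deltas '[{"xyz":[0,0,-0.15],"angular":[0,0,0]},{"xyz":[0,0,-0.25],"angular":[0,0,0]},{"xyz":[0,0,-0.3],"angular":[0,0,0]},{"xyz":[0,0,-0.5],"angular":[0,0,0]},{"xyz":[0,0,-0.5],"angular":[0,0,0]},{"xyz":[0,0,-0.5],"angular":[0,0,0]},{"xyz":[0,0,-0.5],"angular":[0,0,0]},{"xyz":[0,0,-0.5],"angular":[0,0,0]},{"xyz":[0,0,-0.2],"angular":[0,0,0]},{"xyz":[0,0,0],"angular":[0,0,0]}]'

```text
time: 16.97
eef_pos: [0.4622, 0.1286, 0.2178]
tool_rot: [3.142, -0.001, -3.095]
contact_force: [-0.5, -0.0, -0.7]
finger_gap: 0.272
finger_force: 59.1
```

Emit:
arm_command --deltas '[{"xyz":[0.015,0.4,0],"angular":[0,0,0]},{"xyz":[0.015,0.7,0],"angular":[0,0,0]},{"xyz":[0.015,0.7,0],"angular":[0,0,0]},{"xyz":[0.015,0.7,0],"angular":[0,0,0]},{"xyz":[0.015,0.7,0],"angular":[0,0,0]},{"xyz":[0.015,0.7,0],"angular":[0,0,0]},{"xyz":[0.015,0.7,0],"angular":[0,0,0]},{"xyz":[0.015,0.7,0],"angular":[0,0,0]},{"xyz":[0.015,0.7,0],"angular":[0,0,0]},{"xyz":[0.015,0.7,0],"angular":[0,0,0]},{"xyz":[0.015,0.7,0],"angular":[0,0,0]},{"xyz":[0.015,0.7,0],"angular":[0,0,0]},{"xyz":[0.015,0.7,0],"angular":[0,0,0]},{"xyz":[0.015,0.7,0],"angular":[0,0,0]},{"xyz":[0.015,0.7,0],"angular":[0,0,0]},{"xyz":[0.015,0.6,0],"angular":[0,0,0]},{"xyz":[0,0,0],"angular":[0,0,0]},{"xyz":[0,0,0],"angular":[0,0,0]},{"xyz":[0,0,0],"angular":[0,0,0]}]'

```text
time: 18.55
eef_pos: [0.4435, 0.3975, 0.2162]
tool_rot: [-3.14, -0.002, -3.095]
contact_force: [-0.2, -0.5, -1.0]
finger_gap: 0.275
finger_force: 59.2
```

```bash
python3 m3.py; python3 - <<'E'
from h import *
from scipy.spatial.transform import Rotation as Ro
s=arm.sense()
R=Ro.from_euler('xyz',s['tool_rot']).as_matrix(); print((R.T@(np.array([.4447,.3988,.1255])-s['eef_pos'])/.025).round(2))
E
```

```text
18.55 [0.44346439 0.39750449 0.21618918] [-3.14011349e+00 -2.13850828e-03 -3.09526562e+00]
20 208 [12.4  0.6 22.8] x [11.3 12.9] y [-10.8  11.3]
26 187 [12.6  0.6 28.9] x [11.6 13.1] y [-10.6  11.3]
32 174 [12.9  0.  35. ] x [11.5 13.3] y [-10.5  11.3]
38 738 [13.   0.9 43.4] x [-1.  19.3] y [-16.9  17.5]
44 466 [12.4 -0.9 44.5] x [-3.1 20.6] y [-18.6  19.3]
86 6 [ 6.9  0.3 90.3] x [6.2 7.3] y [-2.1  2.9]
92 12 [ 6.5  0.3 93.2] x [5.2 6.9] y [-2.9  3.6]
98 15 [  5.7   0.7 101.6] x [3.6 6. ] y [-2.1  2.8]
104 17 [ 5.100e+00 -1.000e-01  1.063e+02] x [3.6 6.1] y [-2.5  3.2]
[-0.04  0.06  3.64]
```

View pics/w3.png

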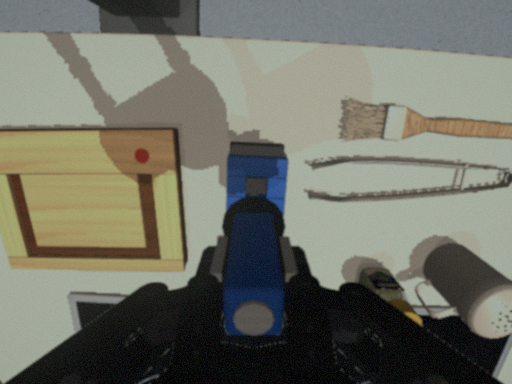

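The well at (257,188) sits in line with the tool. The scrape left the tool tilted about 1.4° in the grip, so I'll correct that and then lower it.

Emit:
arm_command --deltas '[{"xyz":[-0.03,0.04,0],"angular":[0,-0.28,0]},{"xyz":[0,0,0],"angular":[0,0,0]},{"xyz":[0,0,0.2],"angular":[0,0,0]},{"xyz":[0,0,0.3],"angular":[0,0,0]},{"xyz":[0,0,0.3],"angular":[0,0,0]},{"xyz":[0,0,0.2],"angular":[0,0,0]},{"xyz":[0,0,0],"angular":[0,0,0]},{"xyz":[0,0,0],"angular":[0,0,0]}]'

```text
time: 19.27
eef_pos: [0.4453, 0.3988, 0.1916]
tool_rot: [-3.141, 0.023, -3.096]
contact_force: [0.0, -0.3, -1.5]
finger_gap: 0.276
finger_force: 59.2
```

```bash
sed -i "s/w3/w5/g" m3.py; python3 m3.py; python3 - <<'E'
from h import *
s=arm.sense(); print((np.array([.4447,.3988,.1255])-s['eef_pos'])*1000)
# cap/well location seen now
z=np.load('w5.npz'); im,d=z['im'],z['d']; c=cam('wrist'); P=cloud(d,c); Z=P[...,2]
m=(abs(Z-.075)<.004)&(abs(P[...,0]-.4447)<.05)&(abs(P[...,1]-.3988)<.05)
q=P[m]; print(m.sum(),np.percentile(q,[2,98],axis=0).round(4))
E
```

```text
19.2667 [0.44526738 0.3988188  0.19156757] [-3.14088984  0.02311511 -3.09550597]
20 212 [12.4  0.6 22.9] x [11.4 12.9] y [-10.7  11.2]
26 191 [12.6  0.6 28.9] x [11.7 13.1] y [-10.6  11.2]
32 167 [12.8  0.6 35.1] x [11.8 13.3] y [-10.5  11.3]
38 725 [13.   0.  43.4] x [-0.6 19.3] y [-17.2  17.8]
44 481 [12.4  1.2 44.5] x [-3.  20.6] y [-18.2  19.2]
86 7 [ 6.7  0.7 91. ] x [6.1 7.2] y [-2.1  3. ]
92 11 [ 6.6 -0.1 92.9] x [5.3 7.2] y [-2.9  3.4]
98 15 [  5.7   0.7 100.9] x [3.7 6. ] y [-2.1  2.8]
104 17 [ 5.400e+00 -1.000e-01  1.063e+02] x [3.6 6.1] y [-2.5  3.2]
110 1952 [ 16.2   3.2 115.2] x [-8.7 28.9] y [-24.8  28.2]
116 544 [  3.7   8.2 116.4] x [-16.5  29.4] y [-26.   28.8]
122 14 [ 29.7  22.4 123.9] x [-2.1 29.9] y [11.4 29.1]
[ -0.88058381  -0.22439292 -66.68077712]
2613 [[0.4178 0.3734 0.0735]
 [0.4642 0.4278 0.0779]]
```

Emit:
arm_command --deltas '[{"xyz":[0.02,0,0.2],"angular":[0,0,0]},{"xyz":[0.005,0,0.2],"angular":[0,0,0]},{"xyz":[0.005,0,0.2],"angular":[0,0,0]},{"xyz":[0.005,0,0.2],"angular":[0,0,0]},{"xyz":[0,0,0],"angular":[0,0,0]},{"xyz":[0,0,0],"angular":[0,0,0]}]'

```text
time: 19.82
eef_pos: [0.4449, 0.3989, 0.1717]
tool_rot: [-3.141, 0.023, -3.095]
contact_force: [-0.1, -0.5, -0.3]
finger_gap: 0.276
finger_force: 59.2
```

Emit:
arm_command --deltas '[{"xyz":[0.005,0,0.2],"angular":[0,0,0]},{"xyz":[0.005,0,0.2],"angular":[0,0,0]},{"xyz":[0.005,0,0.2],"angular":[0,0,0]},{"xyz":[0.005,0,0.2],"angular":[0,0,0]},{"xyz":[0.005,0,0.2],"angular":[0,0,0]},{"xyz":[0.005,0,0.2],"angular":[0,0,0]},{"xyz":[0.005,0,0.2],"angular":[0,0,0]},{"xyz":[0.003,0,0.15],"angular":[0,0,0]},{"xyz":[0,0,0],"angular":[0,0,0]},{"xyz":[0,0,0],"angular":[0,0,0]}]'

```text
time: 20.65
eef_pos: [0.4451, 0.399, 0.1333]
tool_rot: [-3.141, 0.024, -3.095]
contact_force: [-0.1, 0.3, -0.6]
finger_gap: 0.272
finger_force: 59.2
```

In the well with no contact; about 7.8 mm left.

Emit:
arm_command --deltas '[{"xyz":[0.002,0,0.1],"angular":[0,0,0]},{"xyz":[0.002,0,0.1],"angular":[0,0,0]},{"xyz":[0,0,0.06],"angular":[0,0,0]},{"xyz":[0,0,0],"angular":[0,0,0]},{"xyz":[0,0,0],"angular":[0,0,0]}]'

```text
time: 21.07
eef_pos: [0.4452, 0.399, 0.127]
tool_rot: [-3.141, 0.024, -3.095]
contact_force: [-0.3, 0.1, -1.0]
finger_gap: 0.275
finger_force: 59.2
```

Emit:
arm_command --deltas '[{"xyz":[0,0,0.04],"angular":[0,0,0]},{"xyz":[0,0,0],"angular":[0,0,0]},{"xyz":[0,0,0],"angular":[0,0,0]}]'

```text
time: 21.32
eef_pos: [0.4453, 0.3991, 0.1261]
tool_rot: [3.142, 0.024, -3.095]
contact_force: [0.1, 0.3, -1.0]
finger_gap: 0.274
finger_force: 59.2
```

Emit:
arm_command --deltas '[{"xyz":[0,0,0.03],"angular":[0,0,0]},{"xyz":[0,0,0],"angular":[0,0,0]},{"xyz":[0,0,0],"angular":[0,0,0]}]'

```text
time: 21.57
eef_pos: [0.4454, 0.3991, 0.126]
tool_rot: [3.142, 0.025, -3.095]
contact_force: [-2.6, -1.2, 4.9]
finger_gap: 0.272
finger_force: 60.0
```

Emit:
arm_command --deltas '[{"xyz":[0,0,0.03],"angular":[0,0,0]},{"xyz":[0,0,0],"angular":[0,0,0]},{"xyz":[0,0,0],"angular":[0,0,0]}]'

```text
time: 21.82
eef_pos: [0.4454, 0.3992, 0.126]
tool_rot: [-3.142, 0.025, -3.095]
contact_force: [-4.3, -2.2, 9.5]
finger_gap: 0.272
finger_force: 60.8
```

The collar is seated: force is rising at z 0.126. I'll release and back off.

Emit:
arm_command --deltas '[{"xyz":[0,0,0],"angular":[0,0,0]},{"xyz":[0,0,0],"angular":[0,0,0]},{"xyz":[0,0,0],"angular":[0,0,0]},{"xyz":[0,0,0],"angular":[0,0,0]},{"xyz":[0,0,0],"angular":[0,0,0]},{"xyz":[0,0,0],"angular":[0,0,0]},{"xyz":[0,0,0],"angular":[0,0,0]},{"xyz":[0,0,0],"angular":[0,0,0]}]' --fingers 70

```text
time: 22.48
eef_pos: [0.4453, 0.3991, 0.1245]
tool_rot: [-3.142, 0.024, -3.095]
contact_force: [0.7, 0.8, -0.2]
finger_gap: 0.82
finger_force: 0.0
```

Emit:
arm_command --deltas '[{"xyz":[0,0,-0.3],"angular":[0,0,0]},{"xyz":[0,0,-0.6],"angular":[0,0,0]},{"xyz":[0,0,-0.6],"angular":[0,0,0]},{"xyz":[0,0,-0.6],"angular":[0,0,0]},{"xyz":[0,0,-0.6],"angular":[0,0,0]},{"xyz":[0,0,-0.6],"angular":[0,0,0]},{"xyz":[0,0,-0.6],"angular":[0,0,0]},{"xyz":[0,0,-0.6],"angular":[0,0,0]},{"xyz":[0,0,-0.6],"angular":[0,0,0]},{"xyz":[0,0,-0.3],"angular":[0,0,0]},{"xyz":[0,0,0],"angular":[0,0,0]},{"xyz":[0,0,0],"angular":[0,0,0]}]'

```text
time: 23.48
eef_pos: [0.4421, 0.3989, 0.2598]
tool_rot: [3.141, 0.025, -3.095]
contact_force: [-0.1, -0.4, -0.1]
finger_gap: 0.816
finger_force: 0.0
```

```bash
python3 - <<'E'
from h import *
im,d,c=grab('wrist'); save(im,'w6.png'); P=cloud(d,c)
m=(P[...,2]>.148)&(P[...,2]<.17)&(abs(P[...,0]-.445)<.03)&(abs(P[...,1]-.399)<.03)
print(m.sum(),np.median(P[m],0)); print(arm.sense()['contact_force'],arm.sense()['time'])
E
```

```text
854 [0.442601   0.3995285  0.15694742]
[-0.52203398 -0.12376072 -0.17123659] 23.5333
```

View pics/w6.png

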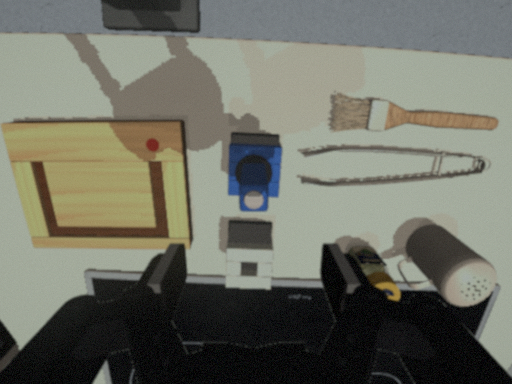

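The scraper hangs upright in the blue stand at (254,175), with its top at z = 0.157. The gripper is clear.

```bash
python3 -c "
from plant import arm
print(arm.close_job())"
```

```text
the job is handed in; nothing more can be done
None
```

I ran the scraper along the groove in one light pass at about 55 mm/s (roughly 5–9 N on the floor), lowered it fully into the blue-capped stand and released it. The job was handed in at about 23.5 s; no verdict was shown.

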